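# Roll the wire reel into its cradle and shut the turn-button

### The arm

A 7-joint arm with a two-finger parallel gripper is mounted at the origin on the work surface. World frame = base frame: x ahead of the robot, y to its left, z up, the work surface at z = 0. Lengths are in mm, angles in degrees, forces in N, time in s.
With the tool pointing down it reaches from about 425 to 975 mm from the base axis. Payload 16.7 kg.
Tool frame: the origin (TCP) lies between the finger pads; the fingertips stand 19 mm ahead of it and the grasp point (between the pads) is the TCP (env.tcp_to_tips is the distance from the TCP to the fingertips, in mm); z points along the fingers, y is the line along which they close (so a half turn about z gives the same grasp; the last joint's range is limited). The gripper opens to 85 mm and grips with 20 to 120 N. Pads are 22 mm wide; open, the fingers measure 114 mm over their backs; the gripper's body (76 mm by 85 mm) begins 54 mm behind the grasp point. The pads swing forward as they close: fully open they stand 13 mm farther back than shut.
Start: joints at [58.642, 24.414, 4.234, 92.017, -1.954, 63.644, -3.845], TCP at [261.455, -622.269, 250.302] pointing down, gripper open.
Joint ranges: [-163.25, 163.25], [-28.42, 122.38], [-70.27, 78.77], [12.13, 141.07], [-58.53, 238.53], [9.26, 117.41], [-156.51, 156.51]. Speed limits (degrees/s): [108.29, 108.29, 136.94, 136.94, 172.46, 172.46, 172.46].

### API

Orientations are given as a 3x3 rotation matrix whose columns are the frame's x, y, z axes.
In Python, from station import env, imaging, close_job, models gives the robot as it stands. The module is installed in compiled form; this text tells all that it offers.
- The arm moves only by the tool servo_tool, never from a script. Its argument "rows" is a list of rows, each a list of 7 numbers: the turn, a rotation vector about the tool's x, y, z in rad, then the shift along the tool's x, y, z in m, then the finger opening in m, from 0 to 0.0854. In form: [[rx, ry, rz, tx, ty, tz, jaw], ...]. A call has 1 to 8 rows; each row shifts and turns the commanded pose from where the row before left it, along the tool's axes as they then stand; what a row does not reach is not made up. A row lasts 1/12 s, in which the tool goes at most 41.7 mm and 7.16 degrees, less where a joint would pass 70% of its speed; a pose out of reach is approached as far as the arm can. A call is refused whole if a number of a shift passes 0.0417 or a number of a turn 0.125, either way. A call with a gripper value outside its range is refused whole. The fingers move at their own pace and stop on an object; the grip force is fixed at half the most. Time passes only in rows, so rows that do not move let the fingers close. It gives the time, the measured TCP pose, the force, the opening and the grip force at its end, in the units of the state.
- env.get_obs(): the state, without advancing time (a new reading comes with each control period).
- imaging.capture(name): name is "scene" or "top" or "wrist"; returns a dict with "image" (400x640x3 uint8, red, green, blue), "camera_matrix" (3x3 intrinsics, pixels), "rvec" (rotation vector, rad) and "tvec" (3), from world to camera coordinates, as OpenCV has them; the wrist camera has in their place "tool_from_camera" (4x4, takes a point from camera to tool coordinates, whose origin is the TCP and whose axes are the flange's). Camera axes: x right, y down, z forward; pixel columns grow to the right and rows downward; lengths in mm; the calibration is good to about 2 mm. A picture is of the moment at which its call begins: read the wrist's pose just before it. There is no depth.
- close_job(): hands the job in; it is judged then, once.
Trained networks look in a picture, given as the dict that the camera call returned (one of the last four; its "shot" number tells which), for a name from the list of things; names that differ only in an ending like _2 or _b are one class to them, and where a whole thing is asked for, a point or a joint stands for the part that bears it (a point fixed in the world has none). Each returns a list of dicts, best first, with "p" (0 to 1); they miss things now and then, are a little off and sometimes report something else, mostly with a low value. They report only what shows in the picture. A call takes as long as a camera call.
- models.search_frame(target, picture): "centre" ([row, column] in pixels, amid what is visible of it).
- models.silhouettes(target, picture): "pixels" (400x640 bool, what is visible of it) and "centre" ([row, column] in pixels, amid what is visible of it).
The state is a dict: "clock": time; "qpos": joint angles; "qvel": joint speeds; "joint_efforts": joint torques, N m; "position": TCP position; "tcp_rot": TCP orientation; "ft_force": force on the tool from outside, world axes, zero at the start; "torque": the same for the moment, N m; "gripper_width": opening from 0.0 (shut) to 1.0 (fully open); "gripper_force": force on a finger pad.
Only numpy, scipy, OpenCV 4.12 (cv2) and the standard library are available. Lean on these libraries where they do the work, as an engineer would, in place of code of your own. Each camera call takes 0.05 s, during which the arm holds its last target. There are 200 camera calls.

### The job

With the outside of the fingers, roll the reel of frame wire along the bench, over the low ramp and into the wooden V cradle so that it lies square in the V with neither end overhanging; then push the red turn-button fully across the mouth so the reel cannot roll out. Only push: do not pinch, lift or carry the reel, push it gently, and leave the jar, the tin, the hammer and the stack of wooden bars where they are.

Things in the scene. Friction and masses are not known exactly. Their poses are not given: they have to be found in the camera images.
- reel: Full wire reel lying on its side, free to roll: grey winding 50 mm diameter, 88 mm long, between two white flanges 56 mm diameter, 6 mm thick; 100 mm long overall, 0.35 to 0.6 kg; rolls very easily. Origin at its centre (28 mm above the bench). x = its rolling axis, level; y and z turn as it rolls. Starts on the bench 150 to 220 mm out on the cradle's -y side, up to 15 mm off centre, up to 0.1 rad askew.
- cradle: Fixed wooden V cradle, 180 mm long along its x; origin on the bench under the V's bottom, z up. The reel rolls in along +y. Its top surface: ramp from the bench at y = -95 mm to the crest (point cradle_crest), down to the V bottom at y = 0, z = 0, then a back board rising 40 degrees to z = 39 mm at y = 46 mm, and a rail 34 mm high behind, to y = 70 mm.
- cradle_crest (a point): Middle of the ramp's crest: x = 0, y = -25.7, z = 12 mm in the cradle's frame, axes parallel to the cradle's. A reel whose centre is pushed past the crest drops 7 mm into the V by itself and stays there.
- cradle_seat (a point): Point where the reel's centre lies when seated, in the middle of the cradle: x = 0, y = -4.3, z = 32.9 mm in the cradle's frame; axes parallel to the cradle's.
- turnbutton (a joint): Angle (rad) of the red turn-button about its upright pivot, positive counter-clockwise from above. At 0 the arm points straight out along the cradle's -y; at its stop, 1.57, along the cradle's +x, across the mouth, about 9 mm clear of the seated reel. Starts between -0.2 and 0.1; stays where it is left; friction about 0.05 N m.
- button_pivot (a point): Pivot of the turn-button at mid-height of its arm: x = -120, y = -50, z = 28 mm in the cradle's frame. The arm is a red bar 18 mm wide and 18 mm thick (19 to 37 mm above the bench) reaching 130 mm from the pivot and 12 mm behind it. Under the pivot is a foot plate, 50 x 50 mm, 8 mm high.
- button_peg (a point): Middle of the red upright peg (14 mm diameter, from 37 to 57 mm above the bench) on the turn-button's arm, 118 mm from the pivot; it turns with the arm.
- jar: Amber glass jar with yellow cap, 64 mm diameter, 90 mm tall, standing; origin at the centre of its underside. Bystander.
- tin: Plain metal tin, 60 mm diameter, 75 mm tall, standing; origin at the centre of its underside. Bystander.
- hammer: Hammer lying along its x axis, handle to -x. Bystander.
- barstack: Stack of pale wooden frame bars, 220 x 50 x 36 mm, long along its x; origin at the centre of its underside. Bystander.

How it is judged:
By the outcome, as a careful person would: the job done as asked, in the order asked, and still so for the second after the job is handed in, with the robot touching nothing.
It also fails if it takes over 54 s, if anything falls off the work surface, if the arm or the gripper's body presses on something with over 40 N, if the wrist force passes 120 N, or if a joint passes its speed limit or range.

## Working session

There is one attempt and no reset: what is moved stays moved. The work goes in short steps, Python scripts to look and compute and a tool call to move; the robot and the scene stay as the last step left them, time stands still between calls to the robot, and variables do not carry over. Pictures are saved under pics/ and viewed, at most 10 in all, crops included, and the job is handed in when it is done.

Besides the shell and the picture viewer there is one more tool, called after "Call:" by a JSON object that holds its "op" and its "data", one argument or row to a line. servo_tool: Moves the arm, as the interface text tells. Its arguments: {"type":"object","properties":{"rows":{"type":"array","items":{"type":"array","items":{"type":"number"}}}},"required":["rows"]}

```bash
mkdir -p pics
cat > h.py <<'E'
import numpy as np,cv2
from station import env,imaging,close_job,models
def ray(p,px,z):
    R=cv2.Rodrigues(np.array(p['rvec'],float))[0];t=np.array(p['tvec'],float).ravel();K=np.array(p['camera_matrix'])
    d=R.T@np.linalg.inv(K)@np.array([px[0],px[1],1.]);c=-R.T@t
    return (c+d*(z-c[2])/d[2]).round(1)
def proj(p,X): return cv2.projectPoints(np.array(X,float).reshape(-1,1,3),np.array(p['rvec'],float),np.array(p['tvec'],float),np.array(p['camera_matrix']),None)[0][:,0].round(1)
def save(p,n): cv2.imwrite('pics/'+n,p['image'][:,:,::-1])
E
python3 - <<'E'
from h import *
o=env.get_obs();print(o['clock'],o['position'],np.round(o['tcp_rot'],3).tolist(),o['gripper_width'])
H={'reel':28,'turnbutton':37,'button_peg':57,'cradle':20,'jar':90,'tin':75,'hammer':10,'barstack':36}
p=imaging.capture('top');save(p,'top.png')
for n,z in H.items():
    for r in models.silhouettes(n,p)[:2]:
        if r['p']<.3: continue
        m=r['pixels'].astype(np.uint8);c=r['centre']
        rect=cv2.minAreaRect(cv2.findNonZero(m))
        print(n,round(r['p'],2),np.round(c),ray(p,(c[1],c[0]),z),'box',[ray(p,q,z)[:2].tolist() for q in cv2.boxPoints(rect)])
p=imaging.capture('scene');save(p,'scene.png')
E
```

```text
0.0 [ 261.30651621 -621.97442351  249.63581899] [[0.922, 0.387, -0.001], [0.387, -0.922, 0.001], [-0.0, -0.001, -1.0]] 1.0014871382644477
reel 0.76 [178. 323.] [634.4  11.2  28. ] box [[689.1, 37.8], [692.1, -13.8], [582.2, -19.1], [579.3, 31.8]]
turnbutton 0.69 [254. 208.] [416.3 347.9  37. ] box [[445.1, 390.0], [443.1, 312.0], [382.7, 311.2], [384.8, 388.6]]
turnbutton 0.64 [219. 304.] [510.8  68.8  37. ] box [[523.4, 134.5], [519.9, -3.4], [499.2, -2.8], [502.8, 134.8]]
button_peg 0.75 [222. 306.] [498.7  65.4  57. ] box [[500.3, 136.0], [520.6, 135.8], [517.0, -5.8], [496.6, -5.2]]
cradle 0.94 [184. 271.] [622.1 166.8  20. ] box [[715.1, 265.5], [733.2, 9.7], [497.4, -4.8], [481.1, 243.7]]
cradle 0.55 [219. 308.] [510.8  58.9  20. ] box [[507.6, 136.5], [527.4, 135.7], [519.1, -10.1], [499.3, -8.9]]
jar 0.93 [256. 207.] [406.  337.4  90. ] box [[440.6, 375.1], [438.8, 303.1], [380.9, 302.4], [382.8, 373.8]]
jar 0.32 [163. 190.] [672.3 390.5  90. ] box [[775.4, 443.9], [783.7, 389.3], [569.4, 350.3], [561.6, 403.5]]
tin 0.6 [147. 414.] [ 709.7 -256.3   75. ] box [[690.2, -212.9], [754.7, -258.9], [719.6, -305.8], [655.7, -259.6]]
hammer 0.67 [208. 460.] [ 535.1 -399.4   10. ] box [[636.9, -327.0], [652.1, -416.8], [390.9, -444.9], [376.9, -357.8]]
barstack 0.83 [163. 190.] [686.4 407.1  36. ] box [[794.0, 462.0], [802.9, 403.5], [578.3, 362.6], [570.0, 419.6]]
barstack 0.64 [188. 274.] [605.4 156.   36. ] box [[711.6, 269.8], [740.9, 18.3], [500.2, -6.9], [473.3, 237.2]]
```

Run:
```python
import cv2
a=cv2.imread('pics/top.png')[110:290,190:430];cv2.imwrite('pics/topc.png',cv2.resize(a,None,fx=3.3,fy=3.3,interpolation=cv2.INTER_CUBIC))
```

```text
(no output)
```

View pics/scene.png

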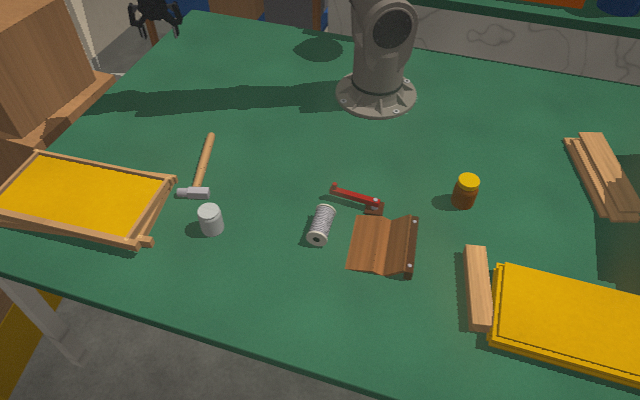

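View pics/topc.png

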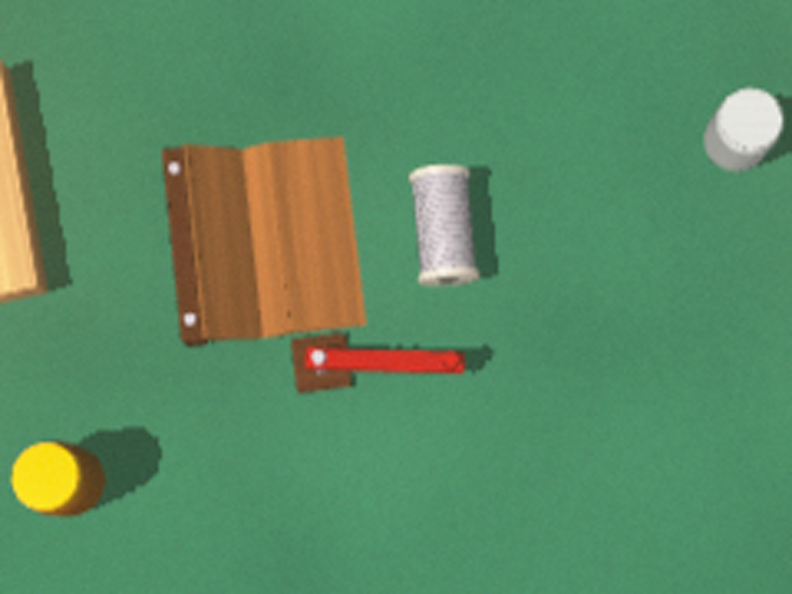

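Top crop: the cradle's ramp edge runs (344,138)–(365,325), the reel is at (445,225), the button pivot at (318,357) and its tip at (463,362). The jar is at (48,478) and the tin at (745,125). The networks agree, so I'll fit the poses next.

```bash
cat >> h.py <<'E'
from scipy.optimize import least_squares,minimize
def fitreel(p,x0,zc=28):
    r=models.silhouettes('reel',p)[0];m=r['pixels']
    a=np.linspace(0,2*np.pi,24)
    def mask(v):
        c,s=np.cos(v[2]),np.sin(v[2]);out=np.zeros((1600,2560),np.uint8)
        for x0_,x1_,R in((-50,-44,28),(-44,44,25),(44,50,28)):
            P=[(v[0]+c*x-s*R*np.cos(t),v[1]+s*x+c*R*np.cos(t),zc+R*np.sin(t)) for x in(x0_,x1_) for t in a]
            cv2.fillConvexPoly(out,cv2.convexHull(((proj(p,P)+.5)*4).astype(np.int32)),255)
        return cv2.resize(out,(640,400),interpolation=cv2.INTER_AREA)/255.
    f=lambda v:np.abs(mask((v[0],v[1],v[2]/100))-m).sum()
    x=np.array([x0[0],x0[1],x0[2]*100],float)
    q=minimize(f,x,method='Nelder-Mead',options=dict(initial_simplex=[x,x+[8,0,0],x+[0,8,0],x+[0,0,8]],xatol=.1,fatol=.2))
    return r['p'],q.x[:2].round(1),round(q.x[2]/100,3),q.fun,m.sum()
E
python3 - <<'E'
from h import *
p=imaging.capture('top')
C=np.array([(90,-95,0),(-90,-95,0),(90,0,0),(-90,0,0),(90,70,34),(-90,70,34),(-120,-50,40)],float)
u=np.array([(344,138),(365,325),(245,148),(262,337),(163,150),(187,345),(318,357)])/3.3+[190,110]
def T(v,X):
    X=np.atleast_2d(X);c,s=np.cos(v[2]),np.sin(v[2]);return np.c_[v[0]+c*X[:,0]-s*X[:,1],v[1]+s*X[:,0]+c*X[:,1],X[:,2]]
q=least_squares(lambda v:(proj(p,T(v,C))-u).ravel(),[620,170,0.05],loss='soft_l1',diff_step=1e-3,x_scale=[10,10,.1]).x
print('cradle',q,(proj(p,T(q,C))-u).round(1).tolist())
for n,X in dict(crest=(0,-25.7,12),seat=(0,-4.3,32.9),pivot=(-120,-50,28)).items():print(n,T(q,X).round(1))
rf=fitreel(p,[635,9,.05]);print('reel',rf)
c,s=np.cos(q[2]),np.sin(q[2]);d=rf[1]-q[:2];print('reel in cradle',c*d[0]+s*d[1],-s*d[0]+c*d[1],rf[2]-q[2])
tip=ray(p,np.array([463,362])/3.3+[190,110],37);print('tip',tip)
E
```

```text
cradle [6.28053078e+02 1.80689805e+02 5.00000000e-02] [[2.4, 0.8], [-0.0, 1.4], [1.7, -0.0], [-0.2, 0.2], [1.9, -2.2], [-2.6, -2.2], [-1.1, 0.9]]
crest [[629.3 155.   12. ]]
seat [[628.3 176.4  32.9]]
pivot [[510.7 124.8  28. ]]
reel (0.72, array([640.6,   7.2]), np.float64(0.076), np.float64(944.1647058823529), np.int64(325))
reel in cradle 3.860365397001111 -173.9000727342629 0.025999999999999995
tip [505.9  -6.8  37. ]
```

```bash
sed -i 's/\[:,0\].round(1)/[:,0]/' h.py
python3 - <<'E'
from h import *
p=imaging.capture('top')
C=np.array([(90,-95,0),(-90,-95,0),(90,0,0),(-90,0,0),(90,70,34),(-90,70,34),(-120,-50,40)],float)
u=np.array([(344,138),(365,325),(245,148),(262,337),(163,150),(187,345),(318,357)])/3.3+[190,110]-.35
def T(v,X):
    X=np.atleast_2d(X);c,s=np.cos(v[2]),np.sin(v[2]);return np.c_[v[0]+c*X[:,0]-s*X[:,1],v[1]+s*X[:,0]+c*X[:,1],X[:,2]]
q=least_squares(lambda v:(proj(p,T(v,C))-u).ravel(),[620,170,0.05],x_scale=[10,10,.1]).x
print('cradle',q,(proj(p,T(q,C))-u).round(1).tolist())
for n,X in dict(crest=(0,-25.7,12),seat=(0,-4.3,32.9),pivot=(-120,-50,28)).items():print(n,T(q,X).round(1))
for nm,P in(('top',p),('scene',imaging.capture('scene'))):
    rf=fitreel(P,[635,9,.05]);print(nm,'reel',rf)
    c,s=np.cos(q[2]),np.sin(q[2]);d=rf[1]-q[:2];print('reel in cradle',c*d[0]+s*d[1],-s*d[0]+c*d[1],rf[2]-q[2])
    print([ (n,proj(P,T(q,X)).round(1).tolist()) for n,X in dict(a=(90,-95,0),b=(-90,-95,0),v=(90,0,0)).items()])
E
```

```text
cradle [6.27859408e+02 1.83516947e+02 1.03211425e-01] [[0.1, -0.2], [0.8, 0.1], [-0.4, 0.5], [0.8, 0.4], [-0.2, -0.3], [-1.5, -0.7], [0.4, 0.2]]
crest [[630.5 158.   12. ]]
seat [[628.3 179.2  32.9]]
pivot [[513.6 121.4  28. ]]
top reel (0.96, array([634. ,   7.8]), np.float64(0.065), np.float64(40.38823529411764), np.int64(614))
reel in cradle -11.995899819747024 -175.4145110937511 -0.038211424536868085
[('a', [[294.0, 151.3]]), ('b', [[301.0, 208.2]]), ('v', [[263.5, 155.0]])]
scene reel (0.88, array([635.4,   9.6]), np.float64(0.05), np.float64(49.8392156862745), np.int64(865))
reel in cradle -10.41789912240867 -173.7683295122724 -0.053211424536868085
[('a', [[343.5, 268.1]]), ('b', [[355.3, 213.8]]), ('v', [[381.5, 274.9]])]
```

```bash
cat >> h.py <<'E'
def plan(tx,yaw,n,jaw):
    # yaw = world angle of the tool y axis; tool points down
    o=env.get_obs();P=np.array(o['position']);R=np.array(o['tcp_rot'])
    a=np.arctan2(R[1,1],R[0,1]);print('clock',o['clock'],'pos',P.round(1),'yaw',round(a,3),'F',np.round(o['ft_force'],1))
    d=(np.array(tx)-P)/n/1000;w=(yaw-a)/n
    for i in range(n):
        b=a+w*i;X=np.array([-np.sin(b),np.cos(b),0]);Y=np.array([np.cos(b),np.sin(b),0])
        print([0,0,round(-w,3),round(d@X,4),round(d@Y,4),round(-d[2],4),jaw],end=',')
    print()
E
python3 -c "
from h import *
plan([640,-65,200],.057,18,.04)"
```

```text
clock 0.8 pos [ 261.5 -622.3  250.3] yaw -1.173 F [ 0.  -0.5  0.4]
[0, 0, np.float64(-0.068), np.float64(0.0314), np.float64(-0.0204), np.float64(0.0028), 0.04],[0, 0, np.float64(-0.068), np.float64(0.0327), np.float64(-0.0182), np.float64(0.0028), 0.04],[0, 0, np.float64(-0.068), np.float64(0.0339), np.float64(-0.0159), np.float64(0.0028), 0.04],[0, 0, np.float64(-0.068), np.float64(0.0349), np.float64(-0.0136), np.float64(0.0028), 0.04],[0, 0, np.float64(-0.068), np.float64(0.0357), np.float64(-0.0112), np.float64(0.0028), 0.04],[0, 0, np.float64(-0.068), np.float64(0.0364), np.float64(-0.0087), np.float64(0.0028), 0.04],[0, 0, np.float64(-0.068), np.float64(0.0369), np.float64(-0.0062), np.float64(0.0028), 0.04],[0, 0, np.float64(-0.068), np.float64(0.0372), np.float64(-0.0037), np.float64(0.0028), 0.04],[0, 0, np.float64(-0.068), np.float64(0.0374), np.float64(-0.0011), np.float64(0.0028), 0.04],[0, 0, np.float64(-0.068), np.float64(0.0374), np.float64(0.0014), np.float64(0.0028), 0.04],[0, 0, np.float64(-0.068), np.float64(0.0372), np.float64(0.004), np.float64(0.0028), 0.04],[0, 0, np.float64(-0.068), np.float64(0.0369), np.float64(0.0065), np.float64(0.0028), 0.04],[0, 0, np.float64(-0.068), np.float64(0.0363), np.float64(0.009), np.float64(0.0028), 0.04],[0, 0, np.float64(-0.068), np.float64(0.0356), np.float64(0.0115), np.float64(0.0028), 0.04],[0, 0, np.float64(-0.068), np.float64(0.0348), np.float64(0.0139), np.float64(0.0028), 0.04],[0, 0, np.float64(-0.068), np.float64(0.0337), np.float64(0.0162), np.float64(0.0028), 0.04],[0, 0, np.float64(-0.068), np.float64(0.0325), np.float64(0.0185), np.float64(0.0028), 0.04],[0, 0, np.float64(-0.068), np.float64(0.0312), np.float64(0.0207), np.float64(0.0028), 0.04],
```

Call:
{"op": "servo_tool", "data": {
  "rows": [
    [0, 0, -0.068, 0.031, -0.02, 0.003, 0.04],
    [0, 0, -0.068, 0.033, -0.018, 0.003, 0.04],
    [0, 0, -0.068, 0.034, -0.016, 0.003, 0.04],
    [0, 0, -0.068, 0.035, -0.014, 0.003, 0.04],
    [0, 0, -0.068, 0.036, -0.011, 0.003, 0.04],
    [0, 0, -0.068, 0.036, -0.009, 0.003, 0.04],
    [0, 0, -0.068, 0.037, -0.006, 0.003, 0.04],
    [0, 0, -0.068, 0.037, -0.004, 0.003, 0.04]
  ]
}}

```text
clock: 1.47
position: [430.5, -373.3, 226.5]
tcp_rot: [[0.586, 0.811, 0.0], [0.811, -0.586, -0.0], [-0.0, 0.001, -1.0]]
ft_force: [-0.1, -1.4, -0.2]
gripper_width: 0.468
gripper_force: 0.0
```

Call:
{"op": "servo_tool", "data": {
  "rows": [
    [0, 0, -0.068, 0.037, -0.001, 0.003, 0.04],
    [0, 0, -0.068, 0.037, 0.001, 0.003, 0.04],
    [0, 0, -0.068, 0.037, 0.004, 0.003, 0.04],
    [0, 0, -0.068, 0.037, 0.006, 0.003, 0.04],
    [0, 0, -0.068, 0.036, 0.009, 0.003, 0.04],
    [0, 0, -0.068, 0.036, 0.012, 0.003, 0.04],
    [0, 0, -0.068, 0.035, 0.014, 0.003, 0.04],
    [0, 0, -0.068, 0.034, 0.016, 0.003, 0.04]
  ]
}}

```text
clock: 2.13
position: [599.0, -126.2, 202.5]
tcp_rot: [[0.082, 0.997, 0.001], [0.997, -0.082, -0.0], [-0.0, 0.001, -1.0]]
ft_force: [0.7, -0.7, 0.4]
gripper_width: 0.471
gripper_force: 0.0
```

Call:
{"op": "servo_tool", "data": {
  "rows": [
    [0, 0, -0.068, 0.032, 0.018, 0.003, 0.04],
    [0, 0, -0.068, 0.031, 0.02, 0.003, 0.04]
  ]
}}

```text
clock: 2.3
position: [640.1, -65.2, 196.3]
tcp_rot: [[-0.054, 0.999, 0.0], [0.999, 0.054, -0.0], [-0.0, 0.0, -1.0]]
ft_force: [-0.3, -0.9, 0.9]
gripper_width: 0.466
gripper_force: 0.0
```

Run:
```python
from h import *
o=env.get_obs();print(o['position'],np.round(o['tcp_rot'],3).tolist(),o['gripper_width'],o['clock'])
p=imaging.capture('wrist');save(p,'w1.png')
T=np.array(p['tool_from_camera']);W=np.eye(4);W[:3,:3]=o['tcp_rot'];W[:3,3]=o['position'];M=np.linalg.inv(W@T)
p['rvec']=cv2.Rodrigues(M[:3,:3])[0];p['tvec']=M[:3,3]
print(fitreel(p,[635,9,.057]))
for x in [(0,-95,0),(90,-95,0),(-90,-95,0)]:
    c,s=np.cos(.103),np.sin(.103);print(x,proj(p,[627.9+c*x[0]-s*x[1],183.5+s*x[0]+c*x[1],0]))
```

```text
[640.10205842 -65.16233754 196.34080818] [[-0.054, 0.999, 0.0], [0.999, 0.054, -0.0], [-0.0, 0.0, -1.0]] 0.46559988407329816 2.3
(0.78, array([633.3,   7.6]), np.float64(0.064), np.float64(139.72156862745098), np.int64(7468))
(0, -95, 0) [[328.33957038  11.36291004]]
(90, -95, 0) [[428.56449932   5.90162463]]
(-90, -95, 0) [[228.93029389  16.7797503 ]]
```

View pics/w1.png

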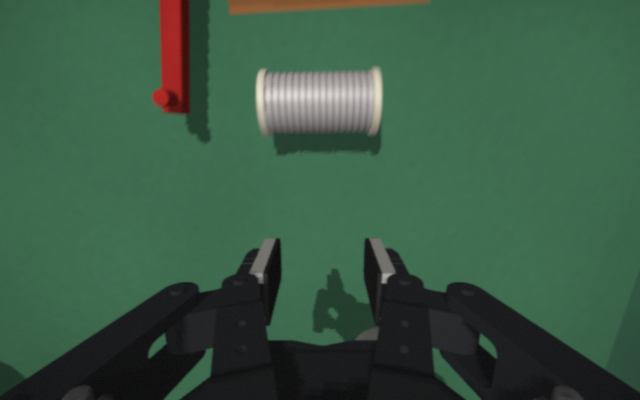

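The reel is at about (320,101), and the ramp edge runs (229,13)–(429,3). Both match the model, so I'll descend behind the reel.

Call:
{"op": "servo_tool", "data": {
  "rows": [
    [0, 0, -0.001, 0.001, -0.001, 0.03, 0.04],
    [0, 0, -0.001, 0.001, -0.001, 0.03, 0.04],
    [0, 0, -0.001, 0.001, -0.001, 0.03, 0.04],
    [0, 0, 0, 0.001, 0, 0.03, 0.04],
    [0, 0, 0, 0.001, 0, 0.03, 0.04],
    [0, 0, 0, 0.002, 0, 0.014, 0.04],
    [0, 0, 0, 0.004, 0, 0, 0.04],
    [0, 0, 0, 0.006, 0, 0, 0.04]
  ]
}}

```text
clock: 3.07
position: [635.4, -49.9, 32.6]
tcp_rot: [[-0.053, 0.999, -0.001], [0.999, 0.053, 0.0], [0.0, -0.001, -1.0]]
ft_force: [0.4, 1.3, -0.1]
gripper_width: 0.467
gripper_force: 0.0
```

Call:
{"op": "servo_tool", "data": {
  "rows": [
    [0, 0, 0, 0.004, 0, 0, 0.04],
    [0, 0, 0, 0.003, 0, 0, 0.04],
    [0, 0, 0, 0.002, 0, 0, 0.04],
    [0, 0, 0, 0.002, 0, 0, 0.04],
    [0, 0, 0, 0.002, 0, 0, 0.04],
    [0, 0, 0, 0.002, 0, 0, 0.04]
  ]
}}

```text
clock: 3.57
position: [634.7, -34.9, 32.8]
tcp_rot: [[-0.054, 0.999, 0.001], [0.999, 0.054, -0.0], [-0.0, 0.001, -1.0]]
ft_force: [-0.1, 0.0, -0.1]
gripper_width: 0.47
gripper_force: 0.0
```

```bash
cat >> h.py <<'E'
def wrist(n=None):
    o=env.get_obs();p=imaging.capture('wrist')
    T=np.array(p['tool_from_camera']);W=np.eye(4);W[:3,:3]=o['tcp_rot'];W[:3,3]=o['position'];M=np.linalg.inv(W@T)
    p['rvec']=cv2.Rodrigues(M[:3,:3])[0];p['tvec']=M[:3,3]
    if n: save(p,n)
    return p
E
python3 - <<'E'
from h import *
o=env.get_obs();print(o['position'],o['clock'],o['ft_force'])
p=wrist('w2.png');print(fitreel(p,[633,8,.06]))
p=imaging.capture('top');print(fitreel(p,[633,8,.06]))
E
```

```text
[634.70649025 -34.89729219  32.75094939] 3.5667 [-0.11489179  0.0313314  -0.12028471]
(0.93, array([633.1,   7.4]), np.float64(0.064), np.float64(421.4235294117647), np.int64(38299))
(0.91, array([635. ,   9.9]), np.float64(0.135), np.float64(160.78039215686272), np.int64(464))
```

View pics/w2.png

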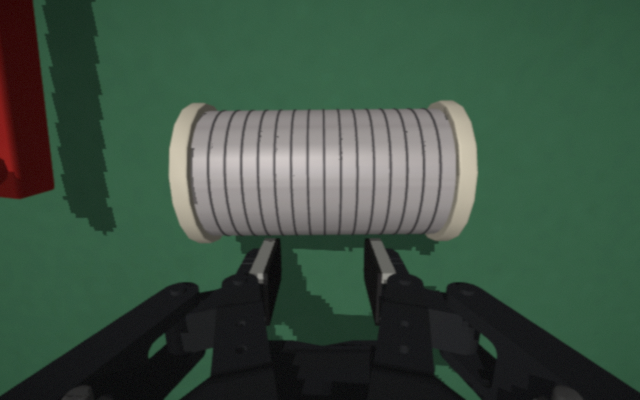

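The reel's centre is at (323,170). The fingers sit centred between the flanges, just short of contact, so I'll push gently.

Call:
{"op": "servo_tool", "data": {
  "rows": [
    [0, 0, -0.002, 0.002, 0, 0, 0.04],
    [0, 0, -0.002, 0.002, 0, 0, 0.04],
    [0, 0, -0.002, 0.002, 0, 0, 0.04],
    [0, 0, -0.002, 0.002, 0, 0, 0.04],
    [0, 0, 0, 0.003, 0, 0, 0.04],
    [0, 0, 0, 0.003, 0, 0, 0.04],
    [0, 0, 0, 0.003, 0, 0, 0.04],
    [0, 0, 0, 0.003, 0, 0, 0.04]
  ]
}}

```text
clock: 4.43
position: [633.3, -14.4, 32.3]
tcp_rot: [[-0.062, 0.998, 0.0], [0.998, 0.062, 0.0], [0.0, 0.0, -1.0]]
ft_force: [0.2, 0.1, -0.0]
gripper_width: 0.464
gripper_force: 0.1
```

Call:
{"op": "servo_tool", "data": {
  "rows": [
    [0, 0, 0, 0.003, 0, 0, 0.04],
    [0, 0, 0, 0.003, 0, 0, 0.04],
    [0, 0, 0, 0.003, 0, 0, 0.04],
    [0, 0, 0, 0.003, 0, 0, 0.04],
    [0, 0, 0, 0.003, 0, 0, 0.04],
    [0, 0, 0, 0.003, 0, 0, 0.04],
    [0, 0, 0, 0.003, 0, 0, 0.04],
    [0, 0, 0, 0.003, 0, 0, 0.04]
  ]
}}

```text
clock: 5.1
position: [631.8, 9.3, 32.3]
tcp_rot: [[-0.062, 0.998, 0.0], [0.998, 0.062, 0.0], [0.0, 0.0, -1.0]]
ft_force: [-0.4, -0.3, -0.7]
gripper_width: 0.47
gripper_force: 0.1
```

```bash
cat >> h.py <<'E'
def loc(v):
    c,s=np.cos(.103),np.sin(.103);d=np.array(v[:2])-[627.9,183.5];return (c*d+s*d[::-1]*[1,-1]).round(1)
E
python3 - <<'E'
from h import *
o=env.get_obs();P=o['position'];print(P,o['clock'],o['ft_force'],'tcp loc',loc(P))
p=wrist('w3.png');r=fitreel(p,P[:2]+np.array([-2,37]));print(r,loc(r[1]))
E
```

```text
[631.84771784   9.30876686  32.34248923] 5.1 [-0.4336764  -0.32871506 -0.68473204] tcp loc [ -14.  -173.7]Traceback (most recent call last):
  File "<stdin>", line 3, in <module>
  File "h.py", line 20, in fitreel
    x=np.array([x0[0],x0[1],x0[2]*100],float)
                            ~~^^^
IndexError: index 2 is out of bounds for axis 0 with size 2
```

Run:
```python
from h import *
o=env.get_obs();P=o['position']
p=wrist('w3.png');r=fitreel(p,[P[0]-2,P[1]+37,.06]);print(r,loc(r[1]))
```

```text
(0.94, array([630.5,  47.7]), np.float64(0.063), np.float64(408.1137254901961), np.int64(37249)) [ -11.4 -135.3]
```

Call:
{"op": "servo_tool", "data": {
  "rows": [
    [0, 0, -0.005, 0.002, 0, 0, 0.04],
    [0, 0, -0.005, 0.003, 0, 0, 0.04],
    [0, 0, -0.005, 0.003, 0, 0, 0.04],
    [0, 0, -0.005, 0.003, 0, 0, 0.04],
    [0, 0, -0.005, 0.003, 0, 0, 0.04],
    [0, 0, -0.005, 0.003, 0, 0, 0.04],
    [0, 0, -0.005, 0.003, 0, 0, 0.04],
    [0, 0, -0.005, 0.003, 0, 0, 0.04]
  ]
}}

```text
clock: 5.97
position: [630.0, 32.3, 32.4]
tcp_rot: [[-0.102, 0.995, -0.0], [0.995, 0.102, 0.0], [0.0, -0.0, -1.0]]
ft_force: [-1.0, 0.3, 0.9]
gripper_width: 0.468
gripper_force: 0.1
```

Call:
{"op": "servo_tool", "data": {
  "rows": [
    [0, 0, 0, 0.003, 0, 0, 0.04],
    [0, 0, 0, 0.003, 0, 0, 0.04],
    [0, 0, 0, 0.003, 0, 0, 0.04],
    [0, 0, 0, 0.003, 0, 0, 0.04],
    [0, 0, 0, 0.003, 0, 0, 0.04],
    [0, 0, 0, 0.003, 0, 0, 0.04],
    [0, 0, 0, 0.003, 0, 0, 0.04],
    [0, 0, 0, 0.003, 0, 0, 0.04]
  ]
}}

```text
clock: 6.63
position: [627.7, 55.7, 32.4]
tcp_rot: [[-0.101, 0.995, 0.0], [0.995, 0.101, -0.0], [-0.0, 0.0, -1.0]]
ft_force: [0.5, -3.4, 1.3]
gripper_width: 0.469
gripper_force: 1.5
```

Run:
```python
from h import *
o=env.get_obs();P=o['position'];print(P,o['clock'],'tcp loc',loc(P))
p=wrist('w4.png');r=fitreel(p,[P[0]-3,P[1]+38,.1],29);print(r,loc(r[1]))
```

```text
[627.71153434  55.65478853  32.43097828] 6.6333 tcp loc [ -13.3 -127.1]
(0.6, array([627.7,  91.7]), np.float64(0.072), np.float64(469.30196078431374), np.int64(37442)) [ -9.6 -91.3]
```

View pics/w4.png

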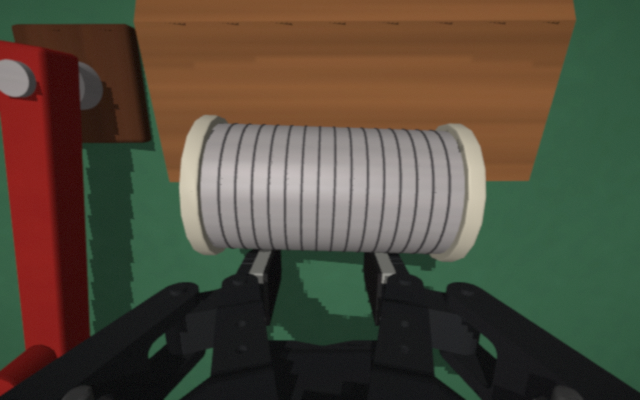

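The reel is on the foot of the ramp (centre (332,187)), about 0.03 rad askew and inside the ramp's width. The right finger will square it, so I'll keep going.

Call:
{"op": "servo_tool", "data": {
  "rows": [
    [0, 0, 0, 0.002, 0, 0, 0.04],
    [0, 0, 0, 0.003, 0, 0, 0.04],
    [0, 0, 0, 0.003, 0, 0, 0.04],
    [0, 0, 0, 0.003, 0, 0, 0.04],
    [0, 0, 0, 0.003, 0, 0, 0.04],
    [0, 0, 0, 0.003, 0, 0, 0.04],
    [0, 0, 0, 0.003, 0, 0, 0.04],
    [0, 0, 0, 0.003, 0, 0, 0.04]
  ]
}}

```text
clock: 7.4
position: [625.2, 79.0, 32.3]
tcp_rot: [[-0.102, 0.995, -0.0], [0.995, 0.102, 0.0], [0.0, -0.0, -1.0]]
ft_force: [-0.0, -3.2, 2.1]
gripper_width: 0.472
gripper_force: 1.4
```

Call:
{"op": "servo_tool", "data": {
  "rows": [
    [0, 0, 0, 0.003, 0, 0, 0.04],
    [0, 0, 0, 0.003, 0, 0, 0.04],
    [0, 0, 0, 0.003, 0, 0, 0.04],
    [0, 0, 0, 0.003, 0, 0, 0.04],
    [0, 0, 0, 0.003, 0, 0, 0.04],
    [0, 0, 0, 0.003, 0, 0, 0.04]
  ]
}}

```text
clock: 7.9
position: [623.4, 96.9, 32.3]
tcp_rot: [[-0.102, 0.995, -0.0], [0.995, 0.102, 0.0], [0.0, -0.0, -1.0]]
ft_force: [1.6, -2.0, 1.6]
gripper_width: 0.469
gripper_force: 1.5
```

Run:
```python
from h import *
o=env.get_obs();P=o['position'];print(P,o['clock'],'tcp loc',loc(P))
p=wrist('w5.png');r=fitreel(p,[P[0]-3,P[1]+38,.1],36);print(r,loc(r[1]))
```

```text
[623.36171899  96.90468259  32.32992784] 7.9 tcp loc [-13.4 -85.7]
(0.56, array([625.1, 133. ]), np.float64(0.069), np.float64(540.478431372549), np.int64(42841)) [ -8.  -49.9]
```

Call:
{"op": "servo_tool", "data": {
  "rows": [
    [0, 0, 0, 0.003, 0, 0, 0.04],
    [0, 0, 0, 0.003, 0, 0, 0.04],
    [0, 0, 0, 0.003, 0, 0, 0.04],
    [0, 0, 0, 0.003, 0, 0, 0.04],
    [0, 0, 0, 0.003, 0, 0, 0.04],
    [0, 0, 0, 0.003, 0, 0, 0.04],
    [0, 0, 0, 0.003, 0, 0, 0.04]
  ]
}}

```text
clock: 8.58
position: [621.2, 118.0, 32.3]
tcp_rot: [[-0.102, 0.995, -0.0], [0.995, 0.102, 0.0], [0.0, -0.0, -1.0]]
ft_force: [-0.4, -2.7, 1.5]
gripper_width: 0.467
gripper_force: 0.9
```

Call:
{"op": "servo_tool", "data": {
  "rows": [
    [0, 0, 0, 0.002, 0, 0, 0.04],
    [0, 0, 0, 0.002, 0, 0, 0.04],
    [0, 0, 0, 0.002, 0, 0, 0.04]
  ]
}}

```text
clock: 8.83
position: [620.5, 124.0, 32.2]
tcp_rot: [[-0.102, 0.995, -0.0], [0.995, 0.102, 0.0], [0.0, -0.0, -1.0]]
ft_force: [-0.3, 0.5, -0.6]
gripper_width: 0.47
gripper_force: 0.0
```

Run:
```python
from h import *
o=env.get_obs();P=o['position'];print(P,o['clock'],'tcp loc',loc(P))
p=wrist('w6.png');r=fitreel(p,[P[0]-3,P[1]+40,.1],38);print(r,loc(r[1]))
```

```text
[620.45185365 124.01997532  32.24208422] 8.8333 tcp loc [-13.5 -58.4]
(0.67, array([622.9, 161.5]), np.float64(0.068), np.float64(1514.3882352941177), np.int64(45832)) [ -7.2 -21.4]
```

View pics/w6.png

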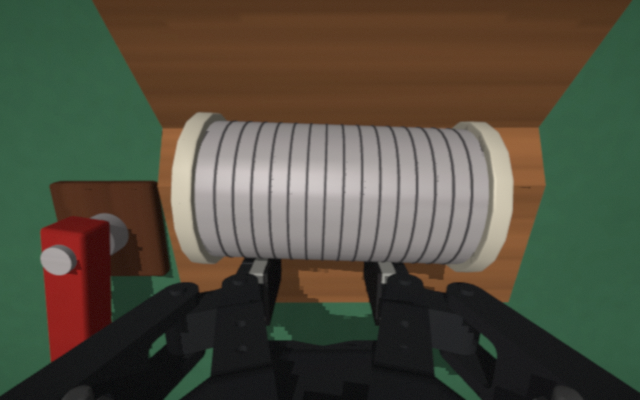

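The reel (centre (342,190)) is at the crest, with its left end slightly ahead. Force is zero, so it is probably dropping. I'll let it settle.

Call:
{"op": "servo_tool", "data": {
  "rows": [
    [0, 0, 0, 0, 0, 0, 0.04],
    [0, 0, 0, 0, 0, 0, 0.04],
    [0, 0, 0, 0, 0, 0, 0.04],
    [0, 0, 0, 0, 0, 0, 0.04]
  ]
}}

```text
clock: 9.27
position: [620.6, 123.3, 32.3]
tcp_rot: [[-0.102, 0.995, -0.0], [0.995, 0.102, -0.0], [0.0, -0.0, -1.0]]
ft_force: [0.6, -0.4, 0.0]
gripper_width: 0.469
gripper_force: 0.0
```

Run:
```python
from h import *
o=env.get_obs();P=o['position'];print(P,o['clock'],o['ft_force'],'tcp loc',loc(P))
p=wrist('w7.png');r=fitreel(p,[P[0]-3,P[1]+50,.1],33);print(r,loc(r[1]))
```

```text
[620.64112847 123.2906987   32.30684117] 9.2667 [ 0.64609606 -0.35498741  0.02323409] tcp loc [-13.4 -59.1]
(0.64, array([621.7, 179.4]), np.float64(0.102), np.float64(479.0980392156863), np.int64(44993)) [-6.6 -3.4]
```

View pics/w7.png

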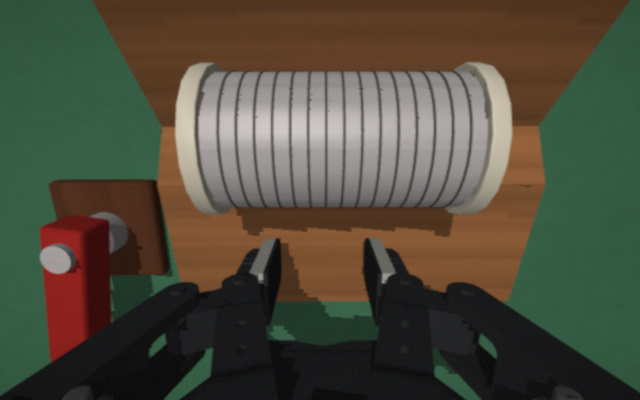

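The reel is seated: centre (344,138), parallel to the V, at local x −6.6, y −3.4, with yaw matching the cradle. Next is the button. I'll lift away and come down on its outer side with the fingers shut.

Call:
{"op": "servo_tool", "data": {
  "rows": [
    [0, 0, 0, -0.006, 0, -0.026, 0.04],
    [0, 0, 0, -0.006, 0, -0.026, 0.04],
    [0, 0, 0, -0.006, 0, -0.026, 0],
    [0, 0, 0, -0.011, -0.033, 0, 0],
    [0, 0, 0, -0.011, -0.033, 0, 0],
    [0, 0, 0, -0.011, -0.033, 0, 0],
    [0, 0, 0, -0.011, -0.033, 0, 0],
    [0, 0, 0, -0.011, -0.033, 0, 0]
  ]
}}

```text
clock: 10.03
position: [462.3, 33.4, 110.4]
tcp_rot: [[-0.102, 0.995, 0.0], [0.995, 0.102, -0.0], [-0.0, 0.0, -1.0]]
ft_force: [0.1, -0.2, 0.5]
gripper_width: 0.003
gripper_force: 0.0
```

Run:
```python
from h import *
o=env.get_obs();P=o['position'];print(P,o['clock'],'tcp loc',loc(P),o['gripper_width'])
p=wrist('w8.png')
r=models.silhouettes('turnbutton',p)[0];print(r['p'])
c,s=np.cos(.103),np.sin(.103)
Wd=lambda X:[627.9+c*X[0]-s*X[1],183.5+s*X[0]+c*X[1],X[2]]
for th in(-.2,-.16,-.1,0):
  print(th,proj(p,[Wd((-120,-50,37)),Wd((-120+118*np.sin(th),-50-118*np.cos(th),57))]).round().tolist())
```

```text
[462.34892573  33.37773621 110.36171106] 10.0333 tcp loc [-180.1 -132.3] 0.0029106650468881403
0.61
-0.2 [[424.0, 84.0], [380.0, 278.0]]
-0.16 [[424.0, 84.0], [388.0, 279.0]]
-0.1 [[424.0, 84.0], [399.0, 281.0]]
0 [[424.0, 84.0], [418.0, 282.0]]
```

View pics/w8.png

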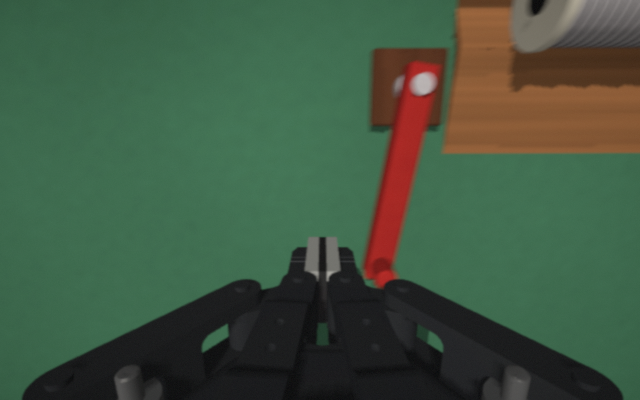

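The pivot is at (424,84) and the peg at (388,279), so the angle is about −0.16 and the fingers clear the arm. I'll descend and compute the arc.

Call:
{"op": "servo_tool", "data": {
  "rows": [
    [0, 0, 0, 0, 0, 0.022, 0],
    [0, 0, 0, 0, 0, 0.022, 0],
    [0, 0, 0, 0, 0, 0.022, 0]
  ]
}}

```text
clock: 10.38
position: [464.6, 33.9, 44.1]
tcp_rot: [[-0.101, 0.995, 0.002], [0.995, 0.101, 0.0], [-0.0, 0.002, -1.0]]
ft_force: [-0.2, 0.4, -0.1]
gripper_width: -0.002
gripper_force: 0.0
```

Run:
```python
from h import *
o=env.get_obs();P=o['position'];L=loc(P);print(P,o['clock'],L)
r=90;pts=[L]
def pt(t,cl=0):
    d=9+11*abs(np.sin(t))+14.5*abs(np.cos(t))+cl
    return np.array([-120+r*np.sin(t)-d*np.cos(t),-50-r*np.cos(t)-d*np.sin(t)])
pts+= [pt(-.16,14),pt(-.16,7)]+[pt(t) for t in np.linspace(-.16,1.54,24)]
d=np.diff(pts,axis=0)
for i in range(0,len(d),8):print([[0,0,0,float(a[1].round(1)),float(a[0].round(1)),0,0] for a in d[i:i+8]],pts[min(i+8,len(d))])
```

```text
[464.59436937  33.92803979  44.14209562] 10.3833 [-177.8 -132. ]
[[0, 0, 0, -0.6, 4.9, 0, 0], [0, 0, 0, -1.1, 6.9, 0, 0], [0, 0, 0, -1.1, 6.9, 0, 0], [0, 0, 0, -2.7, 7.0, 0, 0], [0, 0, 0, -2.1, 7.3, 0, 0], [0, 0, 0, -1.6, 6.2, 0, 0], [0, 0, 0, -1.2, 6.1, 0, 0], [0, 0, 0, -0.8, 6.3, 0, 0]] [-126.19075235 -143.32981128]
[[0, 0, 0, -0.3, 6.4, 0, 0], [0, 0, 0, 0.1, 6.5, 0, 0], [0, 0, 0, 0.6, 6.6, 0, 0], [0, 0, 0, 1.1, 6.6, 0, 0], [0, 0, 0, 1.6, 6.6, 0, 0], [0, 0, 0, 2.2, 6.6, 0, 0], [0, 0, 0, 2.7, 6.4, 0, 0], [0, 0, 0, 3.3, 6.3, 0, 0]] [ -74.17126296 -132.02578185]
[[0, 0, 0, 3.8, 6.1, 0, 0], [0, 0, 0, 4.3, 5.8, 0, 0], [0, 0, 0, 4.8, 5.5, 0, 0], [0, 0, 0, 5.3, 5.2, 0, 0], [0, 0, 0, 5.8, 4.8, 0, 0], [0, 0, 0, 6.2, 4.3, 0, 0], [0, 0, 0, 6.6, 3.8, 0, 0], [0, 0, 0, 7.0, 3.3, 0, 0]] [-35.41207776 -88.03550633]
[[0, 0, 0, 7.3, 2.7, 0, 0], [0, 0, 0, 7.5, 2.1, 0, 0]] [-30.67209148 -73.20279899]
```

Call:
{"op": "servo_tool", "data": {
  "rows": [
    [0, 0, 0, -0.001, 0.005, 0, 0],
    [0, 0, 0, -0.001, 0.007, 0, 0],
    [0, 0, 0, -0.001, 0.007, 0, 0],
    [0, 0, 0, -0.003, 0.007, 0, 0],
    [0, 0, 0, -0.002, 0.007, 0, 0],
    [0, 0, 0, -0.002, 0.006, 0, 0],
    [0, 0, 0, -0.001, 0.006, 0, 0],
    [0, 0, 0, -0.001, 0.006, 0, 0]
  ]
}}

```text
clock: 11.05
position: [516.6, 27.1, 44.6]
tcp_rot: [[-0.101, 0.995, 0.0], [0.995, 0.101, 0.0], [0.0, 0.0, -1.0]]
ft_force: [-1.1, 0.1, 1.6]
gripper_width: -0.002
gripper_force: 0.3
```

Call:
{"op": "servo_tool", "data": {
  "rows": [
    [0, 0, 0, 0, 0.007, 0, 0],
    [0, 0, 0, 0, 0.007, 0, 0],
    [0, 0, 0, 0.001, 0.007, 0, 0],
    [0, 0, 0, 0.001, 0.006, 0, 0],
    [0, 0, 0, 0.002, 0.006, 0, 0],
    [0, 0, 0, 0.002, 0.006, 0, 0],
    [0, 0, 0, 0.003, 0.006, 0, 0],
    [0, 0, 0, 0.003, 0.006, 0, 0]
  ]
}}

```text
clock: 11.72
position: [565.9, 44.9, 44.3]
tcp_rot: [[-0.102, 0.995, -0.0], [0.995, 0.102, 0.0], [0.0, -0.0, -1.0]]
ft_force: [-0.4, 0.1, 1.0]
gripper_width: 0.003
gripper_force: 0.3
```

Call:
{"op": "servo_tool", "data": {
  "rows": [
    [0, 0, 0, 0.004, 0.006, 0, 0],
    [0, 0, 0, 0.004, 0.006, 0, 0],
    [0, 0, 0, 0.005, 0.006, 0, 0],
    [0, 0, 0, 0.005, 0.005, 0, 0],
    [0, 0, 0, 0.006, 0.005, 0, 0],
    [0, 0, 0, 0.006, 0.004, 0, 0],
    [0, 0, 0, 0.007, 0.004, 0, 0],
    [0, 0, 0, 0.005, 0.003, 0, 0]
  ]
}}

```text
clock: 12.38
position: [600.2, 91.4, 44.4]
tcp_rot: [[-0.102, 0.995, 0.0], [0.995, 0.102, 0.0], [0.0, 0.0, -1.0]]
ft_force: [-1.0, -0.4, 0.3]
gripper_width: 0.001
gripper_force: 0.3
```

Run:
```python
from h import *
o=env.get_obs();P=o['position'];print(P,o['clock'],'tcp loc',loc(P))
wrist('w9.png')
```

```text
[600.22077966  91.35489831  44.35582725] 12.3833 tcp loc [-37.  -88.8]
```

View pics/w9.png

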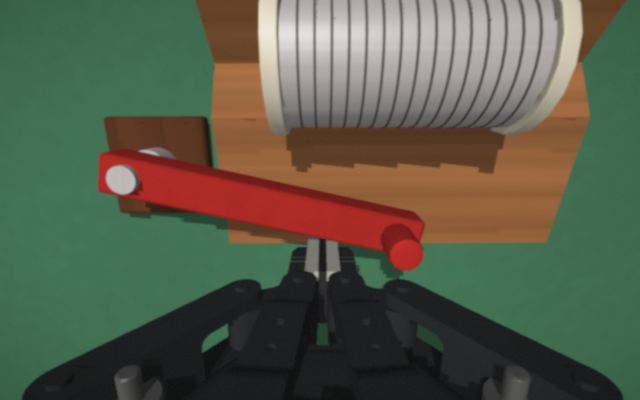

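The arm runs from (122,180) to (405,248), about 0.2 rad short of across, and the reel is still seated. I'll push on to the stop and watch the force.

Call:
{"op": "servo_tool", "data": {
  "rows": [
    [0, 0, 0, 0.004, 0.002, 0, 0],
    [0, 0, 0, 0.004, 0.001, 0, 0],
    [0, 0, 0, 0.004, 0.001, 0, 0],
    [0, 0, 0, 0.003, 0.001, 0, 0]
  ]
}}

```text
clock: 12.77
position: [603.3, 106.0, 44.4]
tcp_rot: [[-0.102, 0.995, -0.0], [0.995, 0.102, 0.0], [0.0, -0.0, -1.0]]
ft_force: [-0.9, -1.0, -0.2]
gripper_width: -0.002
gripper_force: 0.3
```

Call:
{"op": "servo_tool", "data": {
  "rows": [
    [0, 0, 0, 0.002, 0, 0, 0],
    [0, 0, 0, 0.001, 0, 0, 0]
  ]
}}

```text
clock: 12.93
position: [603.1, 109.0, 44.4]
tcp_rot: [[-0.102, 0.995, 0.0], [0.995, 0.102, 0.0], [0.0, 0.0, -1.0]]
ft_force: [0.7, -0.6, -0.2]
gripper_width: 0.002
gripper_force: 0.3
```

Call:
{"op": "servo_tool", "data": {
  "rows": [
    [0, 0, 0, 0.001, 0, 0, 0],
    [0, 0, 0, 0, 0, 0, 0]
  ]
}}

```text
clock: 13.1
position: [603.0, 109.7, 44.4]
tcp_rot: [[-0.102, 0.995, 0.0], [0.995, 0.102, 0.0], [0.0, 0.0, -1.0]]
ft_force: [-0.2, 0.5, 0.9]
gripper_width: -0.004
gripper_force: 0.0
```

Call:
{"op": "servo_tool", "data": {
  "rows": [
    [0, 0, 0, 0.001, 0, 0, 0],
    [0, 0, 0, 0.001, 0, 0, 0]
  ]
}}

```text
clock: 13.27
position: [602.8, 111.4, 44.3]
tcp_rot: [[-0.101, 0.995, 0.0], [0.995, 0.101, -0.0], [-0.0, 0.0, -1.0]]
ft_force: [1.2, -1.1, 0.5]
gripper_width: 0.001
gripper_force: 0.3
```

Call:
{"op": "servo_tool", "data": {
  "rows": [
    [0, 0, 0, 0.001, 0, 0, 0],
    [0, 0, 0, 0.001, 0, 0, 0]
  ]
}}

```text
clock: 13.43
position: [602.7, 112.2, 44.3]
tcp_rot: [[-0.101, 0.995, -0.0], [0.995, 0.101, -0.002], [-0.002, -0.0, -1.0]]
ft_force: [1.2, -9.9, 1.3]
gripper_width: 0.001
gripper_force: 5.3
```

The force rose to 10 N, so the arm is on its stop. I'll back away and check.

Call:
{"op": "servo_tool", "data": {
  "rows": [
    [0, 0, 0, 0.001, 0, 0, 0],
    [0, 0, 0, -0.005, 0, 0, 0],
    [0, 0, 0, -0.01, 0, 0, 0],
    [0, 0, 0, -0.02, 0, 0, 0],
    [0, 0, 0, -0.02, 0, -0.03, 0],
    [0, 0, 0, -0.01, 0, -0.04, 0],
    [0, 0, 0, 0, 0, -0.04, 0],
    [0, 0, 0, 0, 0, 0, 0]
  ]
}}

```text
clock: 14.1
position: [612.4, 49.1, 161.7]
tcp_rot: [[-0.1, 0.995, 0.009], [0.995, 0.1, 0.001], [0.0, 0.009, -1.0]]
ft_force: [1.6, 0.8, 1.1]
gripper_width: 0.002
gripper_force: 0.0
```

Run:
```python
from h import *
o=env.get_obs();P=o['position'];print(P,o['clock'],o['ft_force'])
p=wrist('w10.png');r=fitreel(p,[622,179,.1],33);print(r,loc(r[1]))
c,s=np.cos(.103),np.sin(.103)
Wd=lambda X:[627.9+c*X[0]-s*X[1],183.5+s*X[0]+c*X[1],X[2]]
print(proj(p,[Wd((-120,-50,37)),Wd((-2,-50,57))]))
```

```text
[612.35316504  49.14508878 161.70057231] 14.1 [1.58380749 0.7596718  1.05799305]
(0.86, array([621.8, 179.4]), np.float64(0.103), np.float64(109.27450980392157), np.int64(9454)) [-6.5 -3.5]
[[197.51146977  90.75508704]
 [359.86521123  88.49885273]]
```

View pics/w10.png

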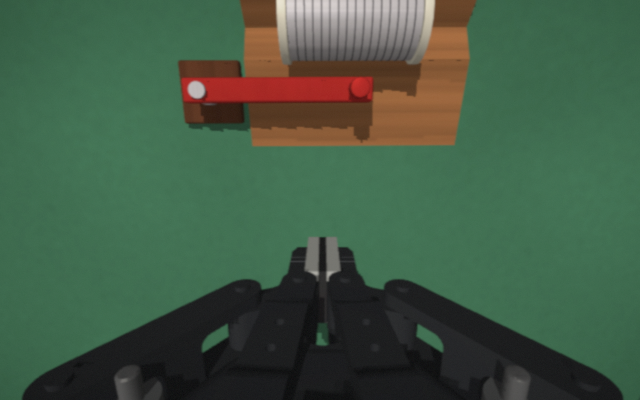

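The button lies fully across, with its pivot at (197,90) and peg at (360,88), matching the prediction for the stop. The reel is square in the V and the robot is clear, so I'll hand in.

```bash
python3 -c "
from h import *
print(close_job())"
```

```text
the job is handed in; nothing more can be done
None
```

The job is handed in at about 14 s: the reel sits square in the V, about 6 mm off centre with no overhang, the turn-button is against its stop across the mouth, and no bystander was touched.

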